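# Line up the seasonings by height

## Task

Line up the four seasoning containers (pepper mill, spice jar, salt shaker, low jar) on the tray in order of height, one standing upright in the middle of each cork mat: the tallest at the end next to the kitchen timer, the shortest at the end next to the garlic bulb. Do not knock any of them over on the way, and leave the timer and the garlic where they are.

Things in the scene. Friction and masses are not known exactly. Their poses are not given: they have to be found in the camera images.
- pepper_mill: Turned dark wooden pepper mill, the tallest: 170 mm high, loose, about 0.18 kg. Foot 58 mm across; round head 49 mm across from 123 to 159 mm above its underside, with a 12 mm steel button on top; grasp the head at about 140 mm, or the body below (which takes a grip as 58 mm wide). Origin at the centre of its underside, z up its axis. The head does not turn.
- spice_jar: Round glass spice jar with a black cap and a dark label, second tallest: 105 mm high, 41 mm across over its whole height, loose, about 0.11 kg. Origin at the centre of its underside, z up its axis.
- salt_shaker: Glass salt shaker with a steel cap, third tallest: 90 mm high, loose, about 0.1 kg; glass body 44 mm across up to about 70 mm, cap 34 mm across above that; it may lean some 0.06 rad on its uneven base. Origin at the centre of its underside, z up its axis.
- low_jar: Low round amber glass jar with a knurled steel lid (fixed), the shortest: 60 mm high, loose, about 0.12 kg; body 52 mm across up to 40 mm, lid 50 mm across from 45 to 60 mm. Origin at the centre of its underside, z up its axis.
- mat_1: Round cork mat, 70 mm across, fixed on a dark wooden tray; origin at the centre of its underside, its top 15 mm above the worktop. Left end of a straight row mat_1, 2, 3, 4 running from the robot's left to its right, 75 mm from centre to centre; its y axis lies along the row, to the left. The tray is 302 by 96 mm, with a lip along both long sides up to 16 mm above the worktop.
- mat_2: Round cork mat, 70 mm across, fixed on a dark wooden tray; origin at the centre of its underside, its top 15 mm above the worktop. Second of a straight row mat_1, 2, 3, 4 running from the robot's left to its right, 75 mm from centre to centre; its y axis lies along the row, to the left. The tray is 302 by 96 mm, with a lip along both long sides up to 16 mm above the worktop.
- mat_3: Round cork mat, 70 mm across, fixed on a dark wooden tray; origin at the centre of its underside, its top 15 mm above the worktop. Third of a straight row mat_1, 2, 3, 4 running from the robot's left to its right, 75 mm from centre to centre; its y axis lies along the row, to the left. The tray is 302 by 96 mm, with a lip along both long sides up to 16 mm above the worktop.
- mat_4: Round cork mat, 70 mm across, fixed on a dark wooden tray; origin at the centre of its underside, its top 15 mm above the worktop. Right end of a straight row mat_1, 2, 3, 4 running from the robot's left to its right, 75 mm from centre to centre; its y axis lies along the row, to the left. The tray is 302 by 96 mm, with a lip along both long sides up to 16 mm above the worktop.
- timer: Wind-up kitchen timer, a cream drum 67 mm across with a grey dial on top, 54 mm high, loose; it stands on the worktop just beyond one end of the tray, about 80 mm from the centre of the end mat (either end; the garlic is at the other). It marks the end for the tallest. Origin at the centre of its underside. Leave it in place.
- garlic: Garlic bulb, about 52 mm across and 52 mm high, loose; it lies on the worktop just beyond the other end of the tray, about 80 mm from the centre of the end mat. It marks the end for the shortest. Origin at the centre of its underside. Leave it in place. Behind the work wall cabinets hang: their fronts are at x = 0.57, from z = 0.4 up.
Mind the look-alikes: they are no part of the job. What is shaped like the low_jar but pink is not meant.

How it is judged:
At the end, for the whole second after the job is handed in: Along the row from the timer's end to the garlic's end stand the pepper mill, spice jar, salt shaker and low jar, one per mat, each within 15 mm of its mat's centre, upright within 0.15 rad, standing on the mat (underside 10 to 20 mm above the worktop), at rest and released (((horizontal distance between timer and mat_1 below 0.16 m and horizontal distance between pepper_mill and mat_1 below 0.015 m and horizontal distance between spice_jar and mat_2 below 0.015 m and horizontal distance between salt_shaker and mat_3 below 0.015 m and horizontal distance between low_jar and mat_4 below 0.015 m) or (horizontal distance between timer and mat_4 below 0.16 m and horizontal distance between pepper_mill and mat_4 below 0.015 m and horizontal distance between spice_jar and mat_3 below 0.015 m and horizontal distance between salt_shaker and mat_2 below 0.015 m and horizontal distance between low_jar and mat_1 below 0.015 m)) and angle between each of pepper_mill, spice_jar, salt_shaker, low_jar's own z axis and vertical below 0.15 rad and height (world z) of pepper_mill between 0.01 and 0.02 m and linear speed of each of pepper_mill, spice_jar, salt_shaker, low_jar below 0.02 m/s and contact force between each of pepper_mill, spice_jar, salt_shaker, low_jar and the fingers below 0.1 N and height (world z) of spice_jar between 0.01 and 0.02 m and height (world z) of salt_shaker between 0.01 and 0.02 m and height (world z) of low_jar between 0.01 and 0.02 m); the robot touches nothing.
It fails at once if the timer is moved by more than 30 mm (distance of timer from where it was at the start of the episode above 0.03 m).
It fails at once if the garlic is moved by more than 30 mm (distance of garlic from where it was at the start of the episode above 0.03 m).
It fails at once if one of the four containers is knocked over (angle between any of pepper_mill, spice_jar, salt_shaker, low_jar's own z axis and vertical above 1 rad).
It also fails if it takes over 102 s, if anything falls off the work surface, if the arm or the gripper's body presses on something with over 40 N, if the wrist force passes 120 N, or if a joint passes its speed limit or range.

## Robot

A 6-joint arm with a two-finger parallel gripper is mounted at the origin on a cart in front of the work surface, level with it; the furniture and walls round the work are solid. World frame = base frame: x ahead of the robot, y to its left, z up, the work surface at z = 0. Lengths are in m, angles in rad, forces in N, time in s.
With the tool pointing down it reaches from about 0.35 to 0.775 m from the base axis. Payload 5.5 kg.
Tool frame: the origin (TCP) lies at the very end of the fingers, on their centre line; the grasp point (between the pads) lies 19 mm behind it; x points along the fingers, y is the direction in which the jaws open and shut, and the axes are right-handed (so a half turn about x gives the same grasp; the last joint's range is limited). The gripper opens to 85 mm and grips with 20 to 120 N. Pads are 22 mm wide; open, the fingers measure 114 mm over their backs; the gripper's body (76 mm by 85 mm) begins 54 mm behind the grasp point. The pads swing forward as they close: fully open they stand 13 mm farther back than shut.
Start: joints at [-1.269, 0.313, 0.046, 1.304, 0, 1.431], TCP at [0.246, -0.52, 0.231] pointing down, gripper open.
Joint ranges: [-2.76, 2.76], [-0.86, 1.69], [-1.03, 1.26], [-2.2, 2.34], [-1.47, 1.5], [-3.14, 3.14]. Speed limits (rad/s): [2.57, 2.57, 3.14, 3.14, 3.14, 3.14].

## Interface

Orientations are given as a unit quaternion [w, x, y, z].
In Python, from workcell import readout, cams, env, finder gives the robot as it stands.
- The arm moves only by the tool drive_tool, never from a script. Its argument "moves" is a list that holds one entry, the list of rows, each a list of 7 numbers: the shift along the tool's x, y, z in m, then the turn, a rotation vector about the tool's x, y, z in rad, then the closure in counts, from 0 (fully open) to 255 (shut). A call has exactly 5 rows; each row is the pose to reach, as a shift and turn from the pose measured when the call began, along the tool's axes at that moment; what a row does not reach only later rows make up. A row lasts 1/8 s, in which the tool goes at most 62.5 mm and 10.7 degrees, less where a joint would pass 70% of its speed; a pose out of reach is approached as far as the arm can. A call with a gripper value outside its range is refused whole. The fingers move at their own pace and stop on an object; "squeeze" is the grip in N (left out, the last holds). Time passes only in rows, so rows that repeat a pose let the fingers close, or fill a call up. It gives the time, the measured TCP pose, the force and the opening at its end, in the units of the state.
- readout.get_state(): the state, without advancing time (a new reading comes with each control period).
- cams.read_camera(name): name is "scene" or "top" or "wrist"; returns the picture (384x512x3 uint8, blue, green, red); there is no depth.
- cams.camera_params(name): a dict with "mtx" (3x3 intrinsics, pixels), "dist" ([k1, k2, p1, p2, k3] as OpenCV has them; the pictures are not rectified), "R" (3x3) and "t" (3): a world point X has camera coordinates R X + t; the wrist camera has in their place "mount" (4x4, takes a point from camera to tool coordinates, whose origin is the TCP and whose axes are the tool frame's). Camera axes: x right, y down, z forward; pixel columns grow to the right and rows downward; lengths in m; the calibration is good to about 2 mm. A picture is of the moment at which its call begins: read the wrist's pose just before it. camera_params takes no time and is no camera call.
- env.hand_in(): hands the job in, once; it reports no verdict.
Trained networks look in the newest picture that a camera, given by its name, has taken for a name from the list of things; names that differ only in an ending like _2 or _b are one class to them, and where a whole thing is asked for, a point or a joint stands for the part that bears it (a point fixed in the world has none). Each returns a list of dicts, best first, with "conf" (0 to 1); they miss things now and then, are a little off and sometimes report something else, mostly with a low value. They report only what shows in the picture. A call takes as long as a camera call. They do not tell look-alikes from the thing itself.
- finder.regions_of(camera, name): "pixels" (384x512 bool, what is visible of it) and "point" ([column, row] in pixels, amid what is visible of it).
The state is a dict: "clock": time; "joint_pos": joint angles; "qvel": joint speeds; "tau": joint torques, N m; "tcp_pos": TCP position; "orientation": TCP orientation; "wrist_force": force on the tool from outside, world axes, zero at the start; "ft_torque": the same for the moment, N m; "finger_gap": finger opening in m.
Only numpy, scipy, OpenCV 4.12 (cv2) and the standard library are available. Lean on these libraries where they do the work, as an engineer would, in place of code of your own. Each camera call takes 0.05 s, during which the arm holds its last target.

## Working session

There is one attempt and no reset: what is moved stays moved. The work goes in short steps, Python scripts to look and compute and a tool call to move; the robot and the scene stay as the last step left them, time stands still between calls to the robot, and variables do not carry over. Pictures are saved under pics/ and viewed, and the job is handed in when it is done.

Besides the shell and the picture viewer there is one more tool, called after "Emit:" as name(argument=value, ...), one argument or row to a line, values as JSON. drive_tool: Moves the arm, as the interface text tells. Its arguments: {"type":"object","properties":{"moves":{"type":"array"},"squeeze":{"type":"number"}},"required":["moves"]}

```bash
mkdir -p pics; ls
cat > h.py <<'E'
import numpy as np, cv2
from workcell import readout, cams, env, finder
from scipy.spatial.transform import Rotation as Rn
def ray(name,px,state=None):
    p=cams.camera_params(name); K=np.array(p['mtx'],float); d=np.array(p['dist'],float)
    u=cv2.undistortPoints(np.array([[px]],float),K,d)[0,0]; v=np.array([u[0],u[1],1.])
    if 'R' in p:
        R=np.array(p['R']);t=np.array(p['t']); return -R.T@t, R.T@v
    M=np.array(p['mount']); s=state or readout.get_state(); q=s['orientation']
    T=Rn.from_quat([q[1],q[2],q[3],q[0]]).as_matrix()
    return T@M[:3,3]+np.array(s['tcp_pos']), T@M[:3,:3]@v
def at_z(name,px,z,state=None):
    o,v=ray(name,px,state); return o+v*(z-o[2])/v[2]
def proj(name,X,state=None):
    p=cams.camera_params(name); K=np.array(p['mtx'],float); d=np.array(p['dist'],float)
    X=np.atleast_2d(np.array(X,float))
    if 'R' in p: C=X@np.array(p['R']).T+np.array(p['t'])
    else:
        M=np.array(p['mount']); s=state or readout.get_state(); q=s['orientation']
        T=Rn.from_quat([q[1],q[2],q[3],q[0]]).as_matrix()
        C=((X-np.array(s['tcp_pos']))@T-M[:3,3])@M[:3,:3]
    return cv2.projectPoints(C,np.zeros(3),np.zeros(3),K,d)[0][:,0]
E
python3 - <<'E'
from h import *
s=readout.get_state(); print({k:np.round(v,3).tolist() for k,v in s.items()})
for n in ['scene','top','wrist']:
    im=cams.read_camera(n); cv2.imwrite(f'pics/{n}0.png',im)
    p=cams.camera_params(n); print(n,{k:np.round(v,3).tolist() for k,v in p.items()})
    if n!='wrist':
        print(-np.array(p['R']).T@np.array(p['t']))
E
```

```text
pics
{'clock': 0.0, 'joint_pos': [-1.269, 0.314, 0.045, 1.304, 0.0, 1.431], 'qvel': [0.0, -0.002, -0.003, 0.0, 0.0, -0.001], 'tau': [-0.001, -48.063, 29.853, 0.019, -0.0, -0.0], 'tcp_pos': [0.246, -0.519, 0.23], 'orientation': [-0.154, -0.69, -0.156, 0.69], 'wrist_force': [0.02, -0.033, -0.145], 'ft_torque': [-0.001, 0.007, -0.016], 'finger_gap': 0.085}
scene {'mtx': [[434.791, 0.0, 256.002], [0.0, 434.791, 193.544], [0.0, 0.0, 1.0]], 'dist': [-0.013, 0.0, 0.0, 0.0, 0.0], 'R': [[0.768, -0.641, -0.002], [-0.243, -0.289, -0.926], [0.593, 0.712, -0.377]], 't': [-0.369, 0.139, 1.265]}
[-0.43264427 -1.09635976  0.60442655]
top {'mtx': [[429.384, 0.0, 259.437], [0.0, 429.384, 198.079], [0.0, 0.0, 1.0]], 'dist': [0.043, 0.0, 0.0, 0.0, 0.0], 'R': [[-0.019, -1.0, -0.012], [-0.987, 0.021, -0.162], [0.162, 0.008, -0.987]], 't': [-0.066, 0.401, 1.321]}
[ 0.18018444 -0.08574334  1.36817034]
wrist {'mtx': [[330.999, 0.0, 252.088], [0.0, 330.999, 192.536], [0.0, 0.0, 1.0]], 'dist': [-0.007, 0.0, 0.0, 0.0, 0.0], 'mount': [[0.001, -0.276, 0.961, -0.143], [1.0, 0.001, -0.001, 0.0], [-0.001, 0.961, 0.276, -0.071], [0.0, 0.0, 0.0, 1.0]]}
```

View pics/scene0.png

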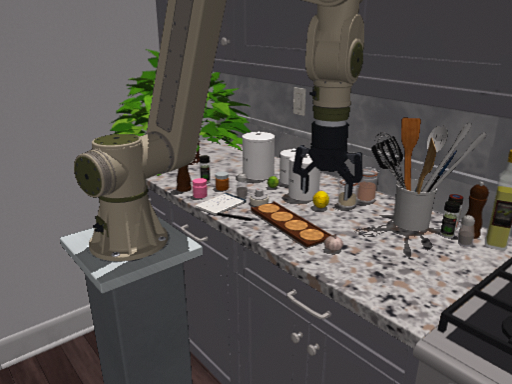

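View pics/top0.png

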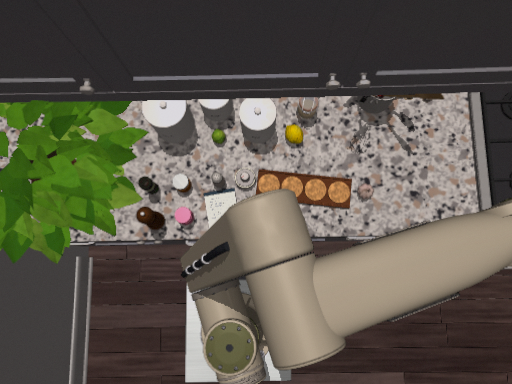

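Run:
```python
from h import *
cams.read_camera('top')
for n in ['pepper_mill','spice_jar','salt_shaker','low_jar','mat_1','timer','garlic']:
  for c in ['top']:
    for r in finder.regions_of(c,n):
        m=r['pixels']; ys,xs=np.where(m)
        print(n,c,round(r['conf'],2),np.round(r['point'],1),m.sum(),xs.min(),xs.max(),ys.min(),ys.max(),np.round(at_z(c,r['point'],0.03),3))
```

```text
pepper_mill top 0.68 [152. 219.] 454 136 164 207 229 [0.341 0.263 0.03 ]
spice_jar top 0.73 [152.1 187. ] 273 139 159 176 194 [0.443 0.265 0.03 ]
salt_shaker top 0.58 [218.9 179.5] 162 212 224 173 187 [0.463 0.053 0.03 ]
low_jar top 0.81 [181.7 182.5] 269 173 191 174 192 [0.456 0.172 0.03 ]
low_jar top 0.53 [181.8 213.9] 232 175 193 208 224 [0.355 0.17  0.03 ]
mat_1 top 0.8 [338.3 194.4] 339 328 348 183 202 [ 0.407 -0.323  0.03 ]
mat_1 top 0.74 [268.6 184.3] 298 258 279 175 191 [ 0.444 -0.104  0.03 ]
mat_1 top 0.68 [316.6 188.8] 333 305 324 180 200 [ 0.426 -0.256  0.03 ]
mat_1 top 0.56 [294.5 186.4] 274 281 302 177 196 [ 0.435 -0.186  0.03 ]
timer top 0.9 [245.7 180.3] 354 235 256 168 188 [ 0.458 -0.032  0.03 ]
garlic top 0.57 [365.7 192.4] 196 358 373 184 199 [ 0.411 -0.409  0.03 ]
```

Run:
```python
import cv2
s=cv2.imread('pics/scene0.png');t=cv2.imread('pics/top0.png')
cv2.imwrite('pics/c1.png',cv2.resize(s[140:230,150:290],None,fx=5.5,fy=5.5,interpolation=cv2.INTER_CUBIC))
cv2.imwrite('pics/c2.png',cv2.resize(s[140:260,300:512],None,fx=3.7,fy=3.7,interpolation=cv2.INTER_CUBIC))
cv2.imwrite('pics/c3.png',cv2.resize(t[85:245,120:390],None,fx=2.9,fy=2.9,interpolation=cv2.INTER_CUBIC))
```

```text
(no output)
```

View pics/c1.png

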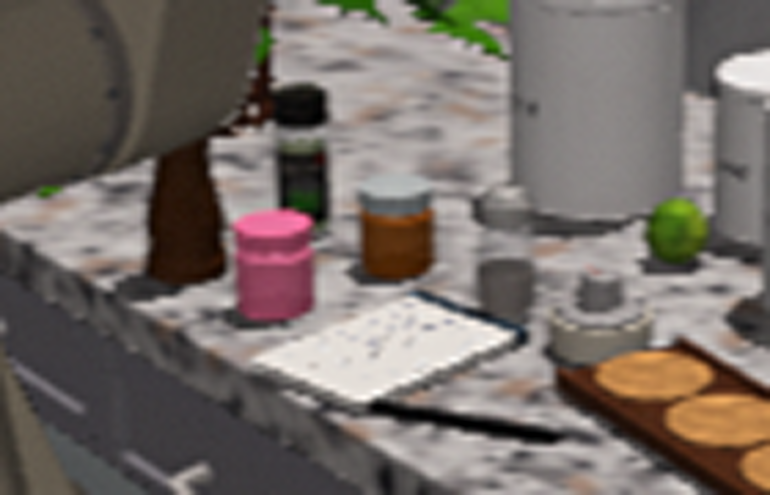

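View pics/c2.png

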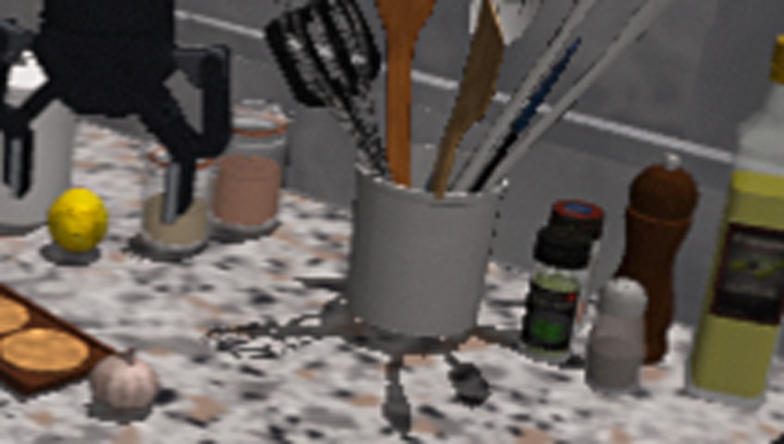

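View pics/c3.png

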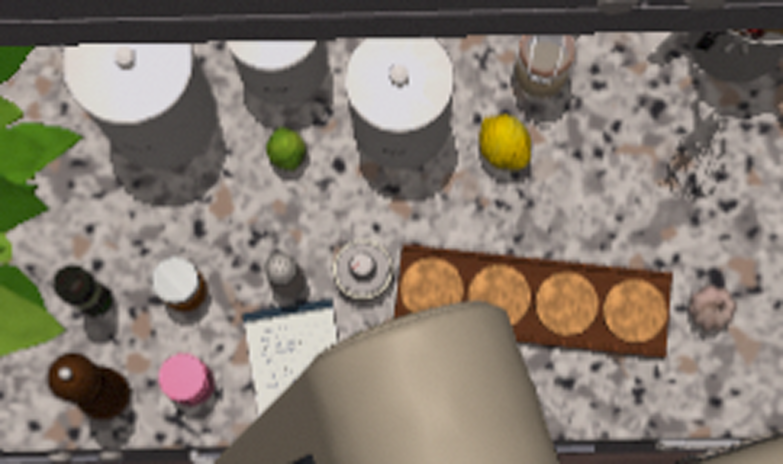

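Run:
```python
from h import *
s=readout.get_state();q=s['orientation'];T=Rn.from_quat([q[1],q[2],q[3],q[0]]).as_matrix();print(T.round(3))
for n,p,z in [('mill',(142.8,214.3),.17),('spice',(145.9,183.3),.105),('salt',(216.9,176.4),.09),('low',(181,181.9),.06),('pink',(184,214.5),.06),('m1',(269,184),.015),('m2',(292.5,187),.015),('m3',(315.7,189.7),.015),('m4',(339,191.8),.015),('timer',(245,177),.054),('garlic',(366,190.5),.05)]:
    print(n,at_z('top',p,z).round(4))
```

```text
[[ 0.     0.428 -0.904]
 [-0.    -0.904 -0.428]
 [-1.     0.    -0.   ]]
mill [0.3379 0.253  0.17  ]
spice [0.44   0.2644 0.105 ]
salt [0.4599 0.0532 0.09  ]
low [0.4514 0.1681 0.06  ]
pink [0.3491 0.1578 0.06  ]
m1 [ 0.4478 -0.1059  0.015 ]
m2 [ 0.4364 -0.181   0.015 ]
m3 [ 0.426  -0.2547  0.015 ]
m4 [ 0.4176 -0.3285  0.015 ]
timer [ 0.464  -0.0308  0.054 ]
garlic [ 0.4137 -0.4057  0.05  ]
```

```bash
cat >> h.py <<'E'
YAW=-np.deg2rad(7.7)
def plan(x,y,z,yaw=None):
    yaw=YAW if yaw is None else yaw
    s=readout.get_state();q=s['orientation'];T=Rn.from_quat([q[1],q[2],q[3],q[0]]).as_matrix()
    X=np.array([0,0,-1.]);Y=np.array([np.cos(yaw),np.sin(yaw),0]);Z=np.cross(X,Y);G=np.stack([X,Y,Z],1)
    d=T.T@(np.array([x,y,z])-np.array(s['tcp_pos'])); r=Rn.from_matrix(T.T@G).as_rotvec()
    print('clock',round(s['clock'],2),'gap',round(s['finger_gap'],4),'tcp',np.round(s['tcp_pos'],4),'F',np.round(s['wrist_force'],1),'shift',d.round(4),'rot',r.round(3))
E
python3 -c "
from h import *
plan(.451,.168,.23)"
```

```text
clock 0.55 gap 0.0856 tcp [ 0.2459 -0.5198  0.2313] F [-0.   0.7  0.1] shift [ 0.0013 -0.5341 -0.4795] rot [-0.995  0.    -0.   ]
```

Emit:
drive_tool(
  moves=[
    [[0,-0.534,-0.48,-0.995,0,0,0],[0,-0.534,-0.48,-0.995,0,0,0],[0,-0.534,-0.48,-0.995,0,0,0],[0,-0.534,-0.48,-0.995,0,0,0],[0,-0.534,-0.48,-0.995,0,0,0]],
  ],
  squeeze=30,
)

```text
clock: 1.18
tcp_pos: [0.3356, -0.2187, 0.2316]
orientation: [0.452, 0.544, 0.451, -0.544]
wrist_force: [1.7, -0.5, -0.5]
finger_gap: 0.0857
```

```bash
python3 -c "
from h import *
plan(.451,.168,.21)"
```

```text
clock 1.18 gap 0.0857 tcp [ 0.3356 -0.2187  0.2316] F [ 1.7 -0.5 -0.5] shift [ 0.0214  0.0418 -0.4014] rot [-0.052  0.001 -0.001]
```

Emit:
drive_tool(
  moves=[
    [[0.0,0.042,-0.4,-0.052,0,0,0],[0.0,0.042,-0.4,-0.052,0,0,0],[0.02,0.042,-0.4,-0.052,0,0,0],[0.02,0.042,-0.4,-0.052,0,0,0],[0.02,0.042,-0.4,-0.052,0,0,0]],
  ],
)

```text
clock: 1.8
tcp_pos: [0.4251, 0.0807, 0.2183]
orientation: [0.466, 0.533, 0.465, -0.532]
wrist_force: [1.2, -0.5, 0.3]
finger_gap: 0.0854
```

Run:
```python
from h import *
plan(.451,.168,.21)
s=readout.get_state();w=cams.read_camera('wrist'); t=cams.read_camera('top')
cv2.imwrite('pics/w1.png',w);cv2.imwrite('pics/t1.png',cv2.resize(t[85:245,120:390],None,fx=2.9,fy=2.9,interpolation=cv2.INTER_CUBIC))
for r in finder.regions_of('top','mat_1')[:4]:
    m=r['pixels'];ys,xs=np.where(m);print('mat',round(r['conf'],2),m.sum(),xs.mean().round(1),ys.mean().round(1),at_z('top',[xs.mean(),ys.mean()],.015).round(4))
for n in ['low_jar','salt_shaker','spice_jar']:
  for r in finder.regions_of('wrist',n):
    print(n,round(r['conf'],2),r['point'],at_z('wrist',r['point'],.05,s).round(3))
```

```text
clock 1.8 gap 0.0854 tcp [0.4251 0.0807 0.2183] F [ 1.2 -0.5  0.3] shift [ 0.0083  0.014  -0.09  ] rot [ 0.     0.001 -0.003]
mat 0.87 363 338.5 192.2 [ 0.4163 -0.3269  0.015 ]
mat 0.77 370 315.0 189.9 [ 0.4253 -0.2524  0.015 ]
mat 0.63 367 268.5 184.4 [ 0.4466 -0.1043  0.015 ]
mat 0.63 325 291.5 187.1 [ 0.4361 -0.1777  0.015 ]
low_jar 0.9 [157.5, 98.4] [0.35  0.161 0.05 ]
low_jar 0.78 [272.4, 70.5] [0.456 0.171 0.05 ]
salt_shaker 0.7 [292.4, 193.1] [0.463 0.056 0.05 ]
```

View pics/w1.png

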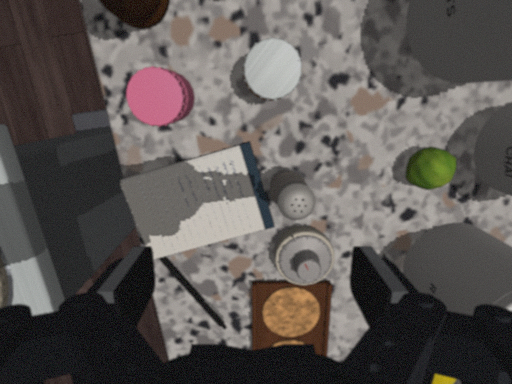

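View pics/t1.png

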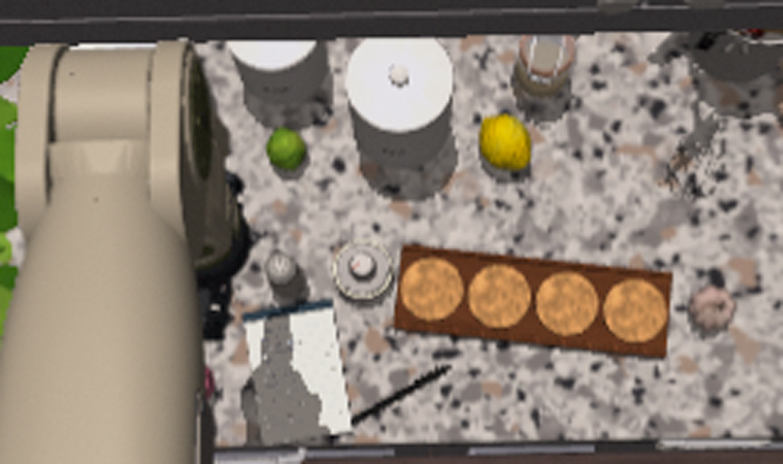

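Run:
```python
from h import *
for n,p,z in [('low',(273,68.5),.06),('salt',(299,205),.09),('m1',(291,312),.015)]:
    print(n,at_z('wrist',p,z).round(4))
```

```text
low [0.4554 0.1689 0.06  ]
salt [0.4626 0.054  0.09  ]
m1 [ 0.448  -0.1068  0.015 ]
```

Run:
```python
from h import *
plan(.4535,.1685,.025)
```

```text
clock 2.1 gap 0.0855 tcp [0.4244 0.078  0.218 ] F [-0.1 -0.1  0.4] shift [ 0.1929  0.0165 -0.0938] rot [-0.     0.001 -0.001]
```

Emit:
drive_tool(
  moves=[
    [[0.0,0.0165,-0.06,0,0,0,0],[0.03,0.0165,-0.094,0,0,0,0],[0.08,0.0165,-0.094,0,0,0,0],[0.12,0.0165,-0.094,0,0,0,0],[0.12,0.0165,-0.094,0,0,0,0]],
  ],
)

```text
clock: 2.72
tcp_pos: [0.451, 0.1664, 0.0956]
orientation: [-0.464, -0.531, -0.465, 0.535]
wrist_force: [-0.9, 0.0, 1.5]
finger_gap: 0.0853
```

Run:
```python
from h import *
plan(.4535,.1685,.025)
s=readout.get_state();w=cams.read_camera('wrist'); cv2.imwrite('pics/w2.png',w)
print(proj('wrist',[[.4535,.1685,.06],[.44,.26,.105],[.338,.253,.17]]))
```

```text
clock 2.73 gap 0.0853 tcp [0.451  0.1664 0.0956] F [-0.9  0.   1.5] shift [ 0.0706  0.0025 -0.0027] rot [-0.004  0.003  0.005]
[[ 251.85619419  220.17703907]
 [ 182.95692932   42.08512112]
 [-345.35037759  103.42219829]]
```

View pics/w2.png

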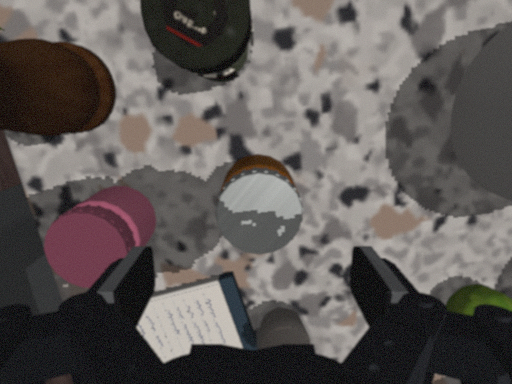

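Run:
```python
from h import *
print(at_z('wrist',(260,212),.06),at_z('wrist',(194,20),.105))
plan(.4535,.1685,.025)
```

```text
[0.45884693 0.17285158 0.06      ] [0.44552087 0.26687313 0.105     ]
clock 2.77 gap 0.0855 tcp [0.4528 0.1669 0.0976] F [-0.3 -0.   0.9] shift [ 0.0726  0.0006 -0.0018] rot [-0.003  0.002  0.002]
```

Emit:
drive_tool(
  moves=[
    [[0.025,0.003,-0.005,0,0,0,0],[0.06,0.003,-0.005,0,0,0,0],[0.073,0.003,-0.005,0,0,0,0],[0.073,0.003,-0.005,0,0,0,100],[0.073,0.003,-0.005,0,0,0,255]],
  ],
  squeeze=30,
)

```text
clock: 3.4
tcp_pos: [0.4576, 0.1714, 0.0262]
orientation: [-0.465, -0.533, -0.464, 0.533]
wrist_force: [-1.6, 0.9, 0.9]
finger_gap: 0.0517
```

Emit:
drive_tool(
  moves=[
    [[0,0,0,0,0,0,255],[0,0,0,0,0,0,255],[0,0,0,0,0,0,255],[-0.02,0,0,0,0,0,255],[-0.05,0,0,0,0,0,255]],
  ],
)

```text
clock: 4.03
tcp_pos: [0.4564, 0.1712, 0.0758]
orientation: [-0.464, -0.532, -0.464, 0.534]
wrist_force: [0.6, 0.0, -0.7]
finger_gap: 0.0499
```

Run:
```python
from h import *
plan(.4165,-.3283,.12)
w=cams.read_camera('wrist'); cv2.imwrite('pics/w3.png',w)
```

```text
clock 4.03 gap 0.0499 tcp [0.4564 0.1712 0.0758] F [ 0.6  0.  -0.7] shift [-0.0432  0.0292  0.5003] rot [-0.004  0.002  0.002]
```

View pics/w3.png

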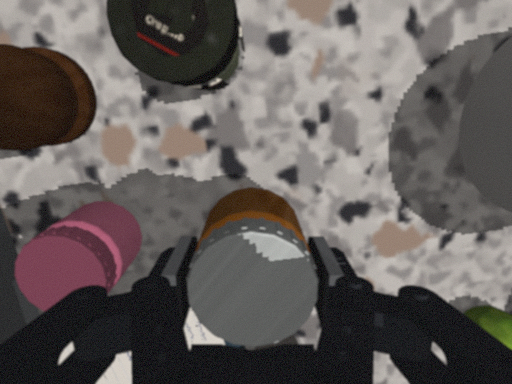

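Run:
```python
from h import *
print(at_z('wrist',(253,285),.110))
```

```text
[0.46012644 0.17233469 0.11      ]
```

Emit:
drive_tool(
  moves=[
    [[-0.06,0,0,0,0,0,255],[-0.095,0.003,0.04,0,0,0,255],[-0.095,0.006,0.1,0,0,0,255],[-0.095,0.009,0.16,0,0,0,255],[-0.095,0.012,0.22,0,0,0,255]],
  ],
)

```text
clock: 4.7
tcp_pos: [0.4401, -0.0492, 0.1752]
orientation: [0.466, 0.534, 0.463, -0.532]
wrist_force: [0.8, -0.7, -1.1]
finger_gap: 0.0502
```

Run:
```python
from h import *
plan(.4165,-.3283,.10)
```

```text
clock 4.7 gap 0.0502 tcp [ 0.4401 -0.0492  0.1752] F [ 0.8 -0.7 -1.1] shift [0.0753 0.0145 0.2797] rot [-0.003  0.    -0.005]
```

Emit:
drive_tool(
  moves=[
    [[0,0.003,0.06,0,0,0,255],[0,0.006,0.12,0,0,0,255],[0,0.01,0.18,0,0,0,255],[0,0.0145,0.235,0,0,0,255],[0.03,0.0145,0.28,0,0,0,255]],
  ],
)

```text
clock: 5.32
tcp_pos: [0.4173, -0.3325, 0.1468]
orientation: [0.468, 0.535, 0.461, -0.532]
wrist_force: [0.0, -0.8, -2.0]
finger_gap: 0.0504
```

Run:
```python
from h import *
s=readout.get_state();w=cams.read_camera('wrist'); cv2.imwrite('pics/w4.png',w)
M=np.array([[.4467,-.1053,.015],[.4367,-.1796,.015],[.4266,-.2540,.015],[.4165,-.3283,.015]])
print(proj('wrist',M,s).round(1))
plan(.4165,-.3283,.042)
```

```text
[[ 246.4 -149.6]
 [ 247.2  -22.4]
 [ 247.8   85.6]
 [ 248.3  177.9]]
clock 5.38 gap 0.0502 tcp [ 0.4149 -0.3355  0.1414] F [ 0.8 -4.3 -3.7] shift [ 0.0994  0.0002 -0.0076] rot [-0.007  0.003 -0.004]
```

View pics/w4.png

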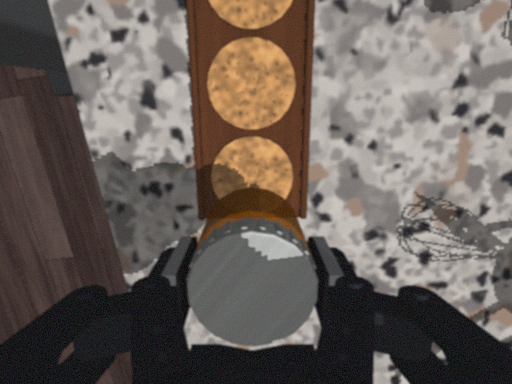

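Emit:
drive_tool(
  moves=[
    [[0.03,0.0,-0.0075,-0.007,0,0,255],[0.06,0.0,-0.0075,-0.007,0,0,255],[0.08,0.0,-0.0075,-0.007,0,0,255],[0.09,0.0,-0.0075,-0.007,0,0,255],[0.098,0.0,-0.0075,-0.007,0,0,255]],
  ],
)

```text
clock: 6.0
tcp_pos: [0.4164, -0.3284, 0.0431]
orientation: [0.467, 0.533, 0.464, -0.532]
wrist_force: [-0.2, 0.4, -0.5]
finger_gap: 0.0503
```

Run:
```python
from h import *
plan(.4165,-.3283,.041)
```

```text
clock 6.0 gap 0.0503 tcp [ 0.4164 -0.3284  0.0431] F [-0.2  0.4 -0.5] shift [ 0.0021  0.0001 -0.0001] rot [-0.     0.003 -0.004]
```

Emit:
drive_tool(
  moves=[
    [[0.002,0,0,0,0,0,255],[0.002,0,0,0,0,0,100],[0.002,0,0,0,0,0,0],[0.002,0,0,0,0,0,0],[-0.03,0,0,0,0,0,0]],
  ],
)

```text
clock: 6.62
tcp_pos: [0.4149, -0.3268, 0.0715]
orientation: [0.465, 0.533, 0.465, -0.532]
wrist_force: [0.6, 1.2, 0.0]
finger_gap: 0.0855
```

Run:
```python
from h import *
plan(.462,.0535,.20)
```

```text
clock 6.62 gap 0.0855 tcp [ 0.4149 -0.3268  0.0715] F [0.6 1.2 0. ] shift [-0.1285 -0.0043 -0.3832] rot [-0. -0. -0.]
```

Emit:
drive_tool(
  moves=[
    [[-0.06,0,0,0,0,0,0],[-0.11,0,-0.04,0,0,0,0],[-0.11,0,-0.1,0,0,0,0],[-0.11,0,-0.16,0,0,0,0],[-0.11,0,-0.22,0,0,0,0]],
  ],
)

```text
clock: 7.25
tcp_pos: [0.4447, -0.1073, 0.1821]
orientation: [0.466, 0.533, 0.464, -0.532]
wrist_force: [0.9, -0.7, -0.5]
finger_gap: 0.0856
```

Run:
```python
from h import *
s=readout.get_state();w=cams.read_camera('wrist'); cv2.imwrite('pics/w5.png',w)
cv2.imwrite('pics/s5.png',cams.read_camera('scene'))
print(proj('wrist',[.462,.0535,.09],s))
plan(.462,.0535,.16)
```

```text
[[243.66146017 -58.0034583 ]]
clock 7.35 gap 0.086 tcp [ 0.4441 -0.1038  0.1818] F [ 0.1 -0.7  0.5] shift [ 0.0221 -0.0022 -0.1582] rot [ 0.007 -0.002  0.   ]
```

View pics/w5.png

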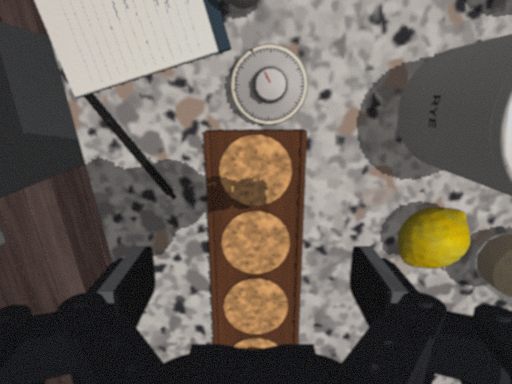

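View pics/s5.png

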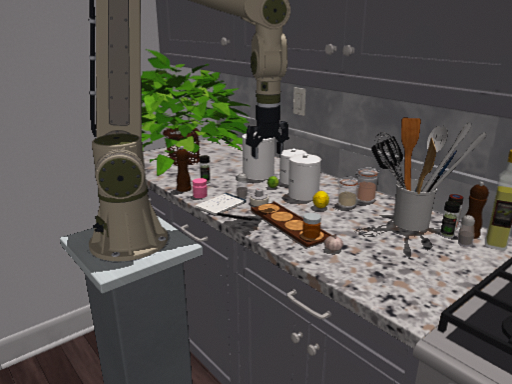

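Emit:
drive_tool(
  moves=[
    [[0,-0.002,-0.06,0,0,0,0],[0,-0.002,-0.115,0,0,0,0],[0.02,-0.002,-0.158,0.007,0,0,0],[0.04,-0.002,-0.158,0.007,0,0,0],[0.04,-0.002,-0.158,0.007,0,0,0]],
  ],
)

```text
clock: 7.98
tcp_pos: [0.4611, 0.0533, 0.141]
orientation: [-0.464, -0.532, -0.467, 0.533]
wrist_force: [-1.4, -1.0, -0.4]
finger_gap: 0.0849
```

Run:
```python
from h import *
s=readout.get_state();w=cams.read_camera('wrist'); cv2.imwrite('pics/w6.png',w)
print(proj('wrist',[[.462,.0535,.09],[.462,.0535,.0]],s), at_z('wrist',(260,200),.09,s))
plan(.462,.0535,.025)
```

```text
[[252.61901937 214.83765697]
 [252.85844532 180.32367217]] [0.46776111 0.06247502 0.09      ]
clock 8.03 gap 0.0852 tcp [0.4619 0.0529 0.1419] F [ 1.   0.2 -0.5] shift [ 0.1169  0.0002 -0.0005] rot [-0.    -0.001  0.001]
```

View pics/w6.png

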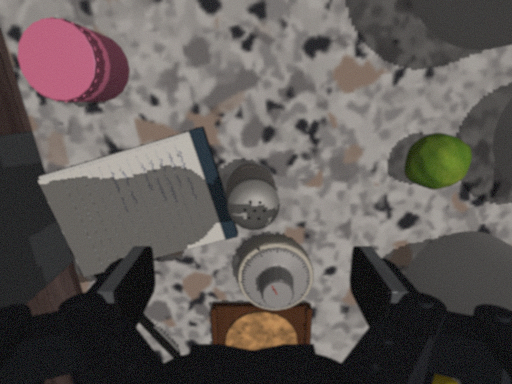

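Emit:
drive_tool(
  moves=[
    [[0.03,0.0,-0.003,0,0,0,0],[0.065,0.0,-0.003,0,0,0,0],[0.1,0.0,-0.003,0,0,0,0],[0.114,0.0,-0.003,0,0,0,0],[0.114,0.0,-0.003,0,0,0,100]],
  ],
)

```text
clock: 8.65
tcp_pos: [0.4622, 0.0554, 0.028]
orientation: [-0.464, -0.533, -0.466, 0.533]
wrist_force: [0.1, 0.2, 0.6]
finger_gap: 0.0696
```

Emit:
drive_tool(
  moves=[
    [[0,0,0,0,0,0,255],[0,0,0,0,0,0,255],[0,0,0,0,0,0,255],[0,0,0,0,0,0,255],[-0.03,0,0,0,0,0,255]],
  ],
)

```text
clock: 9.28
tcp_pos: [0.4609, 0.0554, 0.0577]
orientation: [-0.463, -0.532, -0.466, 0.534]
wrist_force: [-0.4, -0.1, -0.7]
finger_gap: 0.0392
```

Run:
```python
from h import *
s=readout.get_state();w=cams.read_camera('wrist'); cv2.imwrite('pics/w7.png',w)
plan(.4266,-.2540,.17)
```

```text
clock 9.32 gap 0.0395 tcp [0.464  0.0554 0.0621] F [ 1.9 -0.2  2.9] shift [-0.1084  0.0049  0.3114] rot [-0.001 -0.002 -0.002]
```

View pics/w7.png

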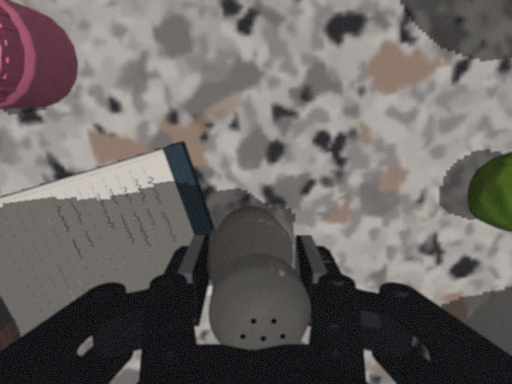

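Run:
```python
from h import *
for p in [(260,300),(262,327),(260,315)]: print(at_z('wrist',p,.124))
print(proj('wrist',[[.464,.0554,.124],[.464,.0554,.1],[.464,.0554,.034],[.442,.0554,.1],[.486,.0554,.1],[.464,.0774,.034],[.464,.0384,.124],[.464,.0724,.124]]).round(1))
```

```text
[0.46892761 0.0702277  0.124     ]
[0.46835944 0.06127247 0.124     ]
[0.46830133 0.06535425 0.124     ]
[[249.8 345.5]
 [250.2 298.2]
 [250.7 229.3]
 [190.7 305.2]
 [310.5 291. ]
 [245.2 191.5]
 [257.3 390.9]
 [241.6 295.4]]
```

Run:
```python
from h import *
print(proj('wrist',[[.464,.0724,.104],[.464,.0724,.114],[.464,.0774,.104]]).round(1))
for p in [(250,205),(250,210)]: print(at_z('wrist',p,.034))
w=cv2.imread('pics/w7.png'); cv2.imwrite('pics/w7c.png',cv2.resize(cv2.convertScaleAbs(w[180:384,160:350],alpha=1.6),None,fx=2.9,fy=2.9,interpolation=cv2.INTER_CUBIC))
```

```text
[[243.3 261.5]
 [242.5 276.9]
 [241.2 248.1]]
[0.46552443 0.06948321 0.034     ]
[0.46513488 0.06664032 0.034     ]
```

View pics/w7c.png

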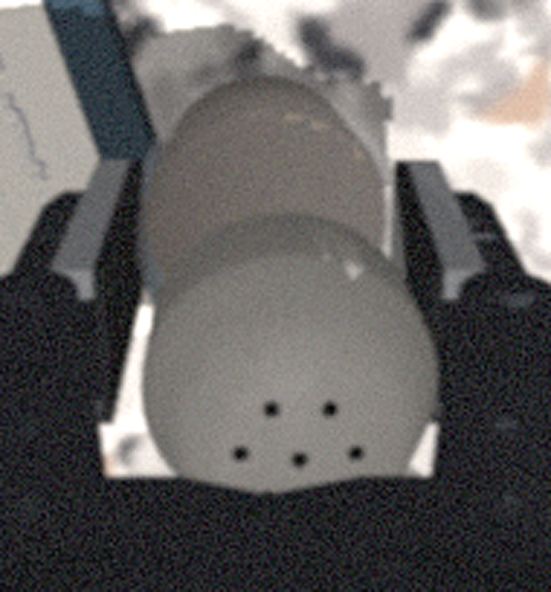

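Emit:
drive_tool(
  moves=[
    [[-0.05,0,0,0,0,0,255],[-0.08,0.001,0.05,0,0,0,255],[-0.08,0.002,0.11,0,0,0,255],[-0.08,0.003,0.17,0,0,0,255],[-0.08,0.004,0.22,0,0,0,255]],
  ],
)

```text
clock: 9.95
tcp_pos: [0.4382, -0.1655, 0.1428]
orientation: [0.466, 0.534, 0.464, -0.532]
wrist_force: [0.4, -0.5, -0.8]
finger_gap: 0.0397
```

Run:
```python
from h import *
plan(.4266,-.2530,.10)
```

```text
clock 9.95 gap 0.0397 tcp [ 0.4382 -0.1655  0.1428] F [ 0.4 -0.5 -0.8] shift [0.0427 0.0002 0.0883] rot [-0.002 -0.001 -0.004]
```

Emit:
drive_tool(
  moves=[
    [[0.0,0.0,0.04,0,0,0,255],[0.01,0.0,0.07,0,0,0,255],[0.03,0.0,0.088,0,0,0,255],[0.042,0.0,0.088,0,0,0,255],[0.06,0.0,0.088,0,0,0,255]],
  ],
)

```text
clock: 10.58
tcp_pos: [0.4269, -0.2526, 0.0829]
orientation: [0.466, 0.534, 0.463, -0.531]
wrist_force: [-0.4, 0.4, -0.2]
finger_gap: 0.0395
```

Run:
```python
from h import *
s=readout.get_state();w=cams.read_camera('wrist'); cv2.imwrite('pics/w8.png',w)
print(proj('wrist',[[.4367,-.1796,.015],[.4266,-.2540,.015]],s).round(1))
plan(.4266,-.2530,.044)
```

```text
[[250.2  92. ]
 [250.4 208.7]]
clock 10.62 gap 0.0398 tcp [ 0.4257 -0.2513  0.0805] F [-0.8  0.7 -2.3] shift [0.0365 0.0011 0.0016] rot [-0.001 -0.002 -0.002]
```

View pics/w8.png

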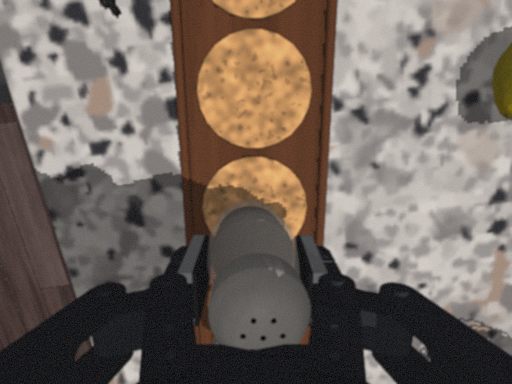

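Emit:
drive_tool(
  moves=[
    [[0.015,0.001,0.001,0,0,0,255],[0.03,0.001,0.001,0,0,0,255],[0.036,0.001,0.001,0,0,0,255],[0.037,0.001,0.001,0,0,0,255],[0.037,0.001,0.001,0,0,0,255]],
  ],
)

```text
clock: 11.25
tcp_pos: [0.4265, -0.2519, 0.0447]
orientation: [0.465, 0.534, 0.465, -0.531]
wrist_force: [-3.1, 2.9, 8.8]
finger_gap: 0.0395
```

Emit:
drive_tool(
  moves=[
    [[0,0,0,0,0,0,150],[0,0,0,0,0,0,80],[0,0,0,0,0,0,0],[0,0,0,0,0,0,0],[-0.03,0,0,0,0,0,0]],
  ],
)

```text
clock: 11.88
tcp_pos: [0.4247, -0.2506, 0.073]
orientation: [0.463, 0.534, 0.467, -0.532]
wrist_force: [-0.5, -0.4, -0.1]
finger_gap: 0.0854
```

Run:
```python
from h import *
plan(.443,.265,.18)
```

```text
clock 11.88 gap 0.0854 tcp [ 0.4247 -0.2506  0.073 ] F [-0.5 -0.4 -0.1] shift [-0.1043 -0.0517 -0.5139] rot [-0.001 -0.005  0.002]
```

Emit:
drive_tool(
  moves=[
    [[-0.06,0,0,0,0,0,0],[-0.12,-0.005,-0.05,0,0,0,0],[-0.12,-0.01,-0.11,0,0,0,0],[-0.12,-0.015,-0.17,0,0,0,0],[-0.12,-0.02,-0.23,0,0,0,0]],
  ],
)

```text
clock: 12.5
tcp_pos: [0.4361, -0.0232, 0.1947]
orientation: [0.463, 0.534, 0.466, -0.532]
wrist_force: [1.1, 0.5, -0.5]
finger_gap: 0.0853
```

Run:
```python
from h import *
s=readout.get_state();w=cams.read_camera('wrist'); cv2.imwrite('pics/w9.png',w)
cv2.imwrite('pics/s9.png',cams.read_camera('scene')[130:290,150:410].repeat(3,0).repeat(3,1))
plan(.443,.255,.18)
```

```text
clock 12.6 gap 0.0854 tcp [ 0.4351 -0.0194  0.1944] F [ 0.8 -0.7 -0.4] shift [ 0.0163 -0.0269 -0.2731] rot [ 0.007 -0.007  0.003]
```

View pics/s9.png

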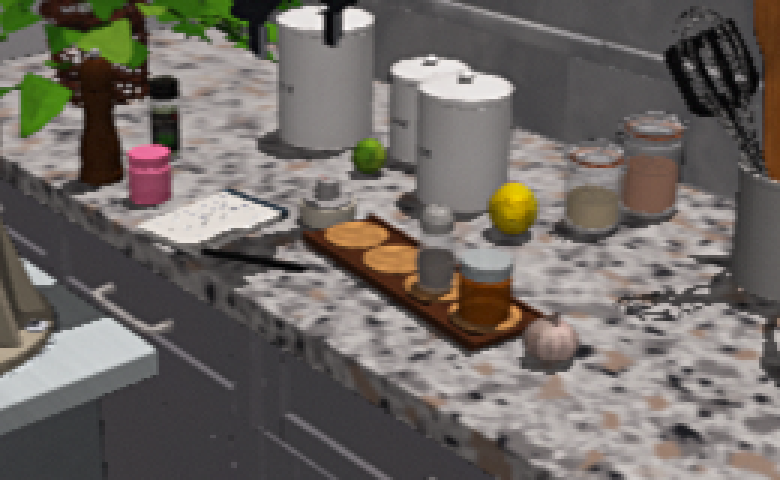

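Emit:
drive_tool(
  moves=[
    [[0,-0.007,-0.06,0,0,0,0],[0,-0.014,-0.12,0,0,0,0],[0,-0.02,-0.18,0,0,0,0],[0.01,-0.027,-0.24,0,0,0,0],[0.02,-0.027,-0.265,0.007,-0.007,0,0]],
  ],
)

```text
clock: 13.22
tcp_pos: [0.442, 0.2493, 0.176]
orientation: [-0.466, -0.531, -0.467, 0.532]
wrist_force: [-0.7, -0.4, 0.2]
finger_gap: 0.0855
```

Run:
```python
from h import *
s=readout.get_state();w=cams.read_camera('wrist'); cv2.imwrite('pics/w10.png',w)
print(s['tcp_pos'],proj('wrist',[[.443,.2655,.105],[.338,.253,.17]],s))
cv2.imwrite('pics/t10.png',cams.read_camera('top'))
plan(.443,.2655,.18)
```

```text
[0.44197326 0.24933248 0.17598666] [[249.73594967 182.11714845]
 [ 44.36316807 264.03140896]]
clock 13.32 gap 0.0858 tcp [0.4416 0.2487 0.1749] F [ 0.2 -0.9 -0.3] shift [-0.0051 -0.0008 -0.0168] rot [0.004 0.001 0.004]
```

View pics/w10.png

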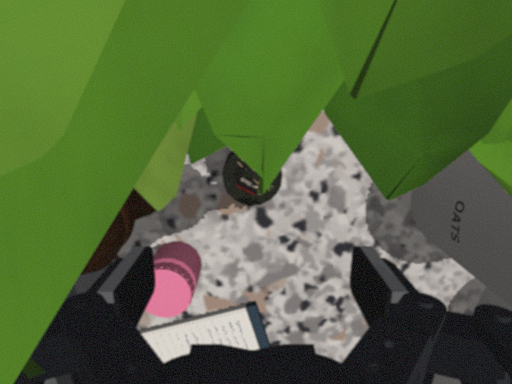

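View pics/t10.png

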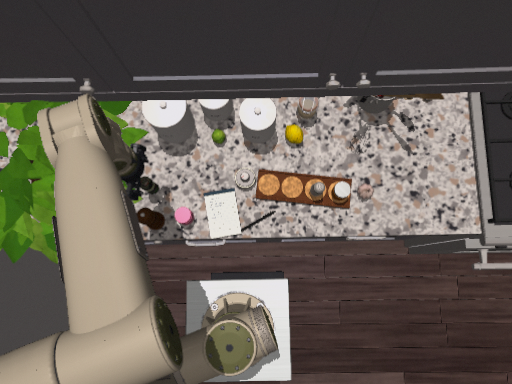

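Run:
```python
from h import *
t=cv2.imread('pics/top0.png'); cv2.imwrite('pics/t0c.png',cv2.resize(t[95:265,0:170],None,fx=3.5,fy=3.5,interpolation=cv2.INTER_CUBIC))
o,v=ray('wrist',(263,195))
for l in np.arange(.02,.25,.02):
    P=o+v*l; print(P.round(3),proj('top',P).round(1))
o,v=ray('wrist',(392,197))
for l in np.arange(.02,.25,.02):
    P=o+v*l; print(P.round(3),proj('top',P).round(1))
```

```text
[0.452 0.313 0.299] [[106.3 164.2]]
[0.452 0.307 0.28 ] [[111.2 166. ]]
[0.452 0.301 0.26 ] [[116.  167.7]]
[0.451 0.295 0.241] [[120.5 169.4]]
[0.451 0.29  0.222] [[125. 171.]]
[0.451 0.284 0.203] [[129.2 172.6]]
[0.451 0.278 0.184] [[133.4 174.1]]
[0.451 0.273 0.164] [[137.4 175.6]]
[0.451 0.267 0.145] [[141.3 177. ]]
[0.45  0.261 0.126] [[145.1 178.4]]
[0.45  0.256 0.107] [[148.7 179.8]]
[0.45  0.25  0.088] [[152.3 181.1]]
[0.46  0.311 0.299] [[106.9 161.2]]
[0.467 0.305 0.279] [[112.3 160.2]]
[0.475 0.298 0.26 ] [[117.5 159.2]]
[0.482 0.291 0.241] [[122.6 158.2]]
[0.49  0.284 0.222] [[127.4 157.3]]
[0.497 0.277 0.203] [[132.1 156.4]]
[0.505 0.271 0.184] [[136.7 155.5]]
[0.513 0.264 0.164] [[141.1 154.6]]
[0.52  0.257 0.145] [[145.3 153.8]]
[0.528 0.25  0.126] [[149.4 153. ]]
[0.535 0.243 0.107] [[153.4 152.2]]
[0.543 0.236 0.088] [[157.3 151.5]]
```

View pics/t0c.png

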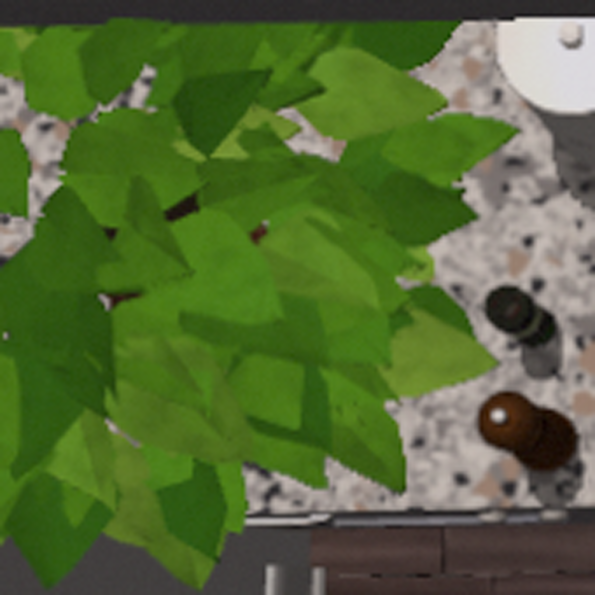

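Emit:
drive_tool(
  moves=[
    [[0,0,0.06,-0.1,0,0,0],[0,0,0.11,-0.28,0,0,0],[0,0,0.11,-0.46,0,0,0],[0,0,0.11,-0.64,0,0,0],[0,0,0.11,-0.82,0,0,0]],
  ],
)

```text
clock: 13.95
tcp_pos: [0.4274, 0.1379, 0.1752]
orientation: [0.639, 0.3, 0.641, -0.301]
wrist_force: [0.1, 0.0, -0.3]
finger_gap: 0.0857
```

Emit:
drive_tool(
  moves=[
    [[0,0,0,-0.18,0,0,0],[0,0,0,-0.36,0,0,0],[0,0,0,-0.54,0,0,0],[0,0,0,-0.72,0,0,0],[0,0,0,-0.9,0,0,0]],
  ],
)

```text
clock: 14.58
tcp_pos: [0.4274, 0.1364, 0.1754]
orientation: [0.706, -0.01, 0.708, 0.009]
wrist_force: [0.1, 1.0, 0.4]
finger_gap: 0.0854
```

Emit:
drive_tool(
  moves=[
    [[0,0,0,-0.18,0,0,0],[0,0,0,-0.36,0,0,0],[0,0,0,-0.54,0,0,0],[0,0,0,-0.72,0,0,0],[0,0,0,-0.9,0,0,0]],
  ],
)

```text
clock: 15.2
tcp_pos: [0.4275, 0.135, 0.1756]
orientation: [0.631, -0.317, 0.633, 0.317]
wrist_force: [-0.1, 0.0, 0.1]
finger_gap: 0.0855
```

```bash
sed -i 's/^YAW=.*/YAW=np.pi-np.deg2rad(7.7)/' h.py
python3 - <<'E'
from h import *
print(readout.get_state()['joint_pos'])
plan(.443,.17,.19)
E
```

```text
[ 1.27164362e-01  9.97100659e-02 -3.62385333e-01  1.11268909e+00
 -1.01310999e-03 -8.03211709e-01]
clock 15.2 gap 0.0855 tcp [0.4275 0.135  0.1756] F [-0.1  0.   0.1] shift [-0.0145  0.0085  0.0373] rot [-0.506 -0.003 -0.003]
```

Emit:
drive_tool(
  moves=[
    [[0,0.002,0.01,-0.18,0,0,0],[0,0.005,0.02,-0.36,0,0,0],[0,0.008,0.037,-0.506,0,0,0],[0,0.0085,0.037,-0.506,0,0,0],[0,0.0085,0.037,-0.506,0,0,0]],
  ],
)

```text
clock: 15.82
tcp_pos: [0.4425, 0.1687, 0.1755]
orientation: [0.531, -0.464, 0.535, 0.465]
wrist_force: [-0.3, -0.1, 0.2]
finger_gap: 0.0853
```

Run:
```python
from h import *
s=readout.get_state();w=cams.read_camera('wrist'); cv2.imwrite('pics/w11.png',w)
print(s['tcp_pos'],proj('wrist',[[.443,.2655,.105],[.338,.253,.17]],s))
plan(.443,.2655,.14)
```

```text
[0.44249242 0.16867989 0.17549533] [[269.01892893 324.95901212]
 [461.67205812 360.36378443]]
clock 15.88 gap 0.0854 tcp [0.4425 0.1688 0.1755] F [ 0.1 -0.3  0.5] shift [0.0353 0.0126 0.0959] rot [-0.003 -0.002 -0.004]
```

View pics/w11.png

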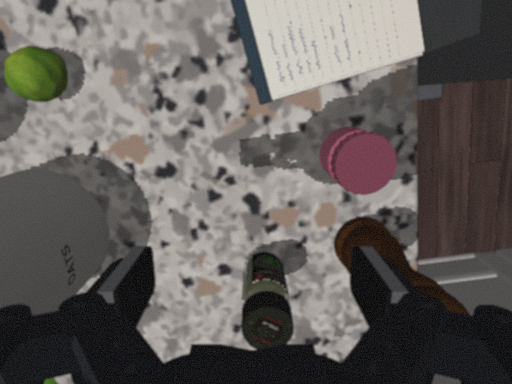

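Emit:
drive_tool(
  moves=[
    [[0,0.004,0.03,0,0,0,0],[0,0.009,0.065,0,0,0,0],[0,0.0125,0.096,0,0,0,0],[0.02,0.0125,0.096,0,0,0,0],[0.05,0.0125,0.096,0,0,0,0]],
  ],
)

```text
clock: 16.5
tcp_pos: [0.4437, 0.2657, 0.1256]
orientation: [0.532, -0.464, 0.534, 0.464]
wrist_force: [-0.3, 0.6, -0.3]
finger_gap: 0.0853
```

Run:
```python
from h import *
plan(.443,.2655,.047)
```

```text
clock 16.5 gap 0.0853 tcp [0.4437 0.2657 0.1256] F [-0.3  0.6 -0.3] shift [ 0.0786  0.0005 -0.0001] rot [-0.004 -0.002 -0.002]
```

Emit:
drive_tool(
  moves=[
    [[0.03,0,0,0,0,0,0],[0.06,0,0,0,0,0,0],[0.075,0,0,0,0,0,0],[0.078,0,0,0,0,0,0],[0.078,0,0,0,0,0,100]],
  ],
)

```text
clock: 17.12
tcp_pos: [0.4442, 0.2656, 0.0484]
orientation: [0.533, -0.464, 0.534, 0.464]
wrist_force: [-0.2, 1.0, 0.5]
finger_gap: 0.0697
```

Emit:
drive_tool(
  moves=[
    [[0,0,0,0,0,0,255],[0,0,0,0,0,0,255],[0,0,0,0,0,0,255],[0,0,0,0,0,0,255],[-0.03,0,0,0,0,0,255]],
  ],
)

```text
clock: 17.75
tcp_pos: [0.4423, 0.2649, 0.077]
orientation: [0.531, -0.464, 0.535, 0.465]
wrist_force: [-0.1, 1.1, -0.8]
finger_gap: 0.0402
```

Run:
```python
from h import *
s=readout.get_state();w=cams.read_camera('wrist'); cv2.imwrite('pics/w12.png',w)
plan(.4367,-.1796,.20)
```

```text
clock 17.8 gap 0.0398 tcp [0.4452 0.2662 0.0818] F [1.5 0.3 1.1] shift [-0.1183 -0.0532 -0.4426] rot [-0.004  0.     0.001]
```

View pics/w12.png

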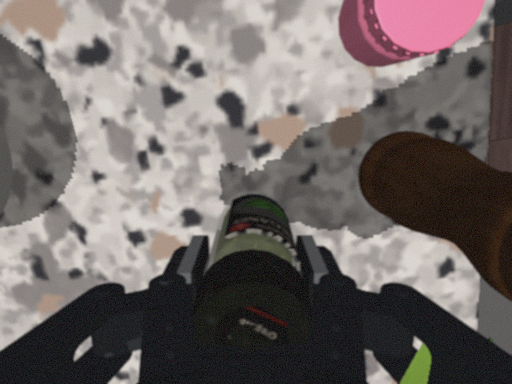

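Emit:
drive_tool(
  moves=[
    [[-0.04,0,0,0,0,0,255],[-0.07,-0.006,-0.05,0,0,0,255],[-0.07,-0.013,-0.11,0,0,0,255],[-0.07,-0.02,-0.17,0,0,0,255],[-0.07,-0.027,-0.23,0,0,0,255]],
  ],
)

```text
clock: 18.42
tcp_pos: [0.44, 0.033, 0.1518]
orientation: [0.534, -0.465, 0.533, 0.464]
wrist_force: [1.0, -1.1, -0.7]
finger_gap: 0.0401
```

Emit:
drive_tool(
  moves=[
    [[0,-0.007,-0.06,0,0,0,255],[0,-0.014,-0.12,0,0,0,255],[0,-0.02,-0.16,0,0,0,255],[0,-0.022,-0.18,0,0,0,255],[0,-0.025,-0.205,0,0,0,255]],
  ],
)

```text
clock: 19.05
tcp_pos: [0.4363, -0.1745, 0.1515]
orientation: [0.534, -0.465, 0.533, 0.464]
wrist_force: [0.5, 0.3, -0.8]
finger_gap: 0.04
```

Run:
```python
from h import *
s=readout.get_state();w=cams.read_camera('wrist'); cv2.imwrite('pics/w13.png',w)
print(proj('wrist',[[.4266,-.2540,.015],[.4367,-.1796,.015],[.4467,-.1053,.015]],s).round(1))
plan(.4367,-.1796,.065)
```

```text
[[251.3  83.9]
 [251.6 175.1]
 [251.9 253.8]]
clock 19.1 gap 0.04 tcp [ 0.4369 -0.1772  0.1517] F [ 1.5 -3.  -0.4] shift [ 0.0867  0.0002 -0.0022] rot [-0.006 -0.002  0.003]
```

View pics/w13.png

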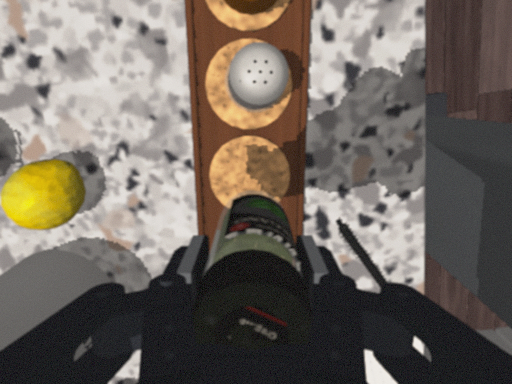

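Emit:
drive_tool(
  moves=[
    [[0.03,0,-0.002,-0.006,0,0,255],[0.055,0,-0.002,-0.006,0,0,255],[0.075,0,-0.002,-0.006,0,0,255],[0.086,0,-0.002,-0.006,0,0,255],[0.088,0,-0.002,-0.006,0,0,255]],
  ],
)

```text
clock: 19.73
tcp_pos: [0.4361, -0.179, 0.0639]
orientation: [0.532, -0.466, 0.533, 0.465]
wrist_force: [-6.4, 2.3, 17.2]
finger_gap: 0.0401
```

Emit:
drive_tool(
  moves=[
    [[0,0,0,0,0,0,150],[0,0,0,0,0,0,80],[0,0,0,0,0,0,0],[-0.01,0,0,0,0,0,0],[-0.05,0,0,0,0,0,0]],
  ],
)

```text
clock: 20.35
tcp_pos: [0.4345, -0.1779, 0.1132]
orientation: [0.532, -0.465, 0.533, 0.466]
wrist_force: [1.0, -0.8, 0.1]
finger_gap: 0.0852
```

Run:
```python
from h import *
plan(.338,.17,.24)
```

```text
clock 20.35 gap 0.0852 tcp [ 0.4345 -0.1779  0.1132] F [ 1.  -0.8  0.1] shift [-0.1265  0.1423  0.3319] rot [ 0.001 -0.    -0.003]
```

Emit:
drive_tool(
  moves=[
    [[-0.06,0,0,0,0,0,0],[-0.12,0.01,0.03,0,0,0,0],[-0.126,0.03,0.08,0,0,0,0],[-0.126,0.055,0.13,0,0,0,0],[-0.126,0.08,0.185,0,0,0,0]],
  ],
)

```text
clock: 20.98
tcp_pos: [0.3799, 0.0172, 0.2405]
orientation: [0.533, -0.465, 0.533, 0.465]
wrist_force: [0.5, 0.7, 0.3]
finger_gap: 0.0857
```

Emit:
drive_tool(
  moves=[
    [[0,0.02,0.05,0,0,0,0],[0,0.04,0.1,0,0,0,0],[0,0.06,0.15,0,0,0,0],[0,0.06,0.15,0,0,0,0],[0,0.06,0.15,0,0,0,0]],
  ],
)

```text
clock: 21.6
tcp_pos: [0.3406, 0.1741, 0.241]
orientation: [0.532, -0.466, 0.532, 0.465]
wrist_force: [0.9, 0.2, -0.1]
finger_gap: 0.0854
```

Run:
```python
from h import *
s=readout.get_state();w=cams.read_camera('wrist'); cv2.imwrite('pics/w14.png',w)
print(s['tcp_pos'],proj('wrist',[[.338,.253,.17],[.338,.253,0]],s))
sc=cams.read_camera('scene');cv2.imwrite('pics/s14.png',cv2.resize(sc[160:260,210:370],None,fx=4.5,fy=4.5,interpolation=cv2.INTER_CUBIC))
plan(.338,.253,.21)
```

```text
[0.34062039 0.17409135 0.2409838 ] [[270.28453617 303.53170711]
 [262.96347236 221.42922387]]
clock 21.7 gap 0.0852 tcp [0.341  0.1732 0.2408] F [-0.1 -0.1 -0.1] shift [0.0308 0.0139 0.0787] rot [-0.003 -0.     0.   ]
```

View pics/w14.png

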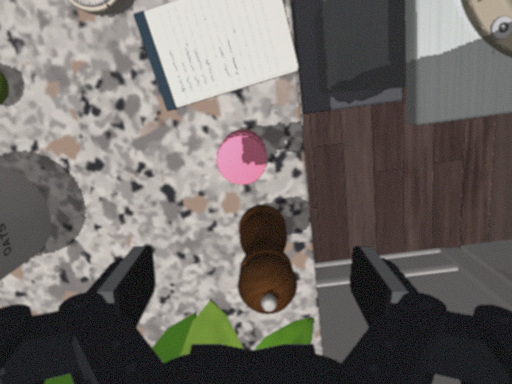

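View pics/s14.png

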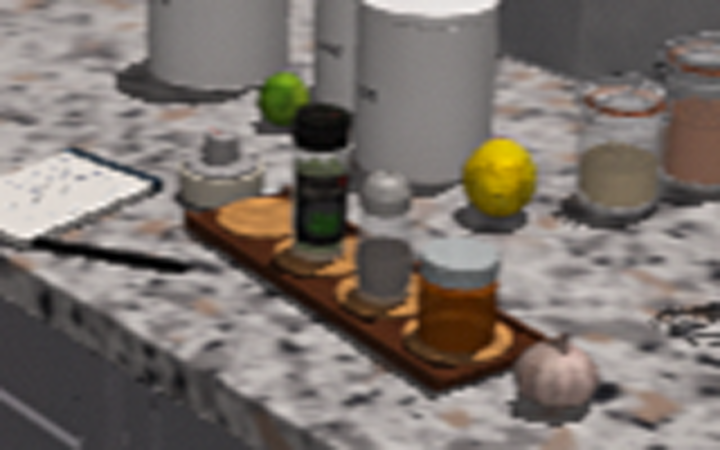

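Emit:
drive_tool(
  moves=[
    [[0,0.004,0.03,0,0,0,0],[0,0.01,0.06,0,0,0,0],[0,0.014,0.079,0,0,0,0],[0.01,0.014,0.079,0,0,0,0],[0.03,0.014,0.079,0,0,0,0]],
  ],
  squeeze=40,
)

```text
clock: 22.32
tcp_pos: [0.3389, 0.2522, 0.2104]
orientation: [0.534, -0.464, 0.533, 0.464]
wrist_force: [0.7, -0.3, 0.3]
finger_gap: 0.0855
```

Run:
```python
from h import *
plan(.338,.2525,.121)
```

```text
clock 22.32 gap 0.0855 tcp [0.3389 0.2522 0.2104] F [ 0.7 -0.3  0.3] shift [0.0894 0.0011 0.0002] rot [-0.005 -0.     0.001]
```

Emit:
drive_tool(
  moves=[
    [[0.03,0.001,0,0,0,0,0],[0.06,0.001,0,0,0,0,0],[0.08,0.001,0,0,0,0,0],[0.089,0.001,0,0,0,0,0],[0.089,0.001,0,0,0,0,80]],
  ],
)

```text
clock: 22.95
tcp_pos: [0.338, 0.2512, 0.121]
orientation: [0.534, -0.464, 0.534, 0.463]
wrist_force: [-0.4, -0.7, -0.5]
finger_gap: 0.0698
```

Emit:
drive_tool(
  moves=[
    [[0,0,0,0,0,0,150],[0,0,0,0,0,0,255],[0,0,0,0,0,0,255],[0,0,0,0,0,0,255],[-0.02,0,0,0,0,0,255]],
  ],
)

```text
clock: 23.58
tcp_pos: [0.337, 0.2508, 0.1404]
orientation: [0.533, -0.464, 0.535, 0.464]
wrist_force: [0.4, 0.4, -1.3]
finger_gap: 0.0466
```

Run:
```python
from h import *
s=readout.get_state();w=cams.read_camera('wrist'); cv2.imwrite('pics/w15.png',w)
plan(.4467,-.1053,.20)
```

```text
clock 23.62 gap 0.0465 tcp [0.3387 0.2517 0.1434] F [0.8 1.  0.8] shift [-0.0564 -0.157  -0.3384] rot [-0.006  0.     0.002]
```

View pics/w15.png

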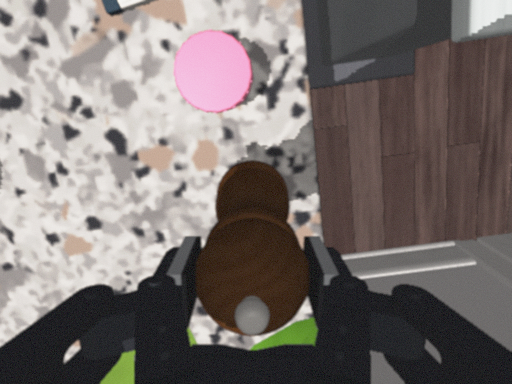

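Emit:
drive_tool(
  moves=[
    [[-0.04,0,0,0,0,0,255],[-0.08,-0.005,-0.01,0,0,0,255],[-0.085,-0.025,-0.05,0,0,0,255],[-0.085,-0.045,-0.095,0,0,0,255],[-0.085,-0.065,-0.14,0,0,0,255]],
  ],
)

```text
clock: 24.25
tcp_pos: [0.3837, 0.1028, 0.2286]
orientation: [0.534, -0.465, 0.533, 0.463]
wrist_force: [1.0, 0.2, -0.9]
finger_gap: 0.0469
```

Emit:
drive_tool(
  moves=[
    [[0,-0.02,-0.045,0,0,0,255],[0,-0.04,-0.09,0,0,0,255],[0,-0.06,-0.13,0,0,0,255],[0,-0.075,-0.165,0,0,0,255],[0,-0.085,-0.185,0,0,0,255]],
  ],
)

```text
clock: 24.88
tcp_pos: [0.4427, -0.0941, 0.2284]
orientation: [0.535, -0.464, 0.533, 0.463]
wrist_force: [0.9, 0.3, -1.1]
finger_gap: 0.0471
```

Run:
```python
from h import *
plan(.4467,-.1053,.18)
```

```text
clock 24.88 gap 0.0471 tcp [ 0.4427 -0.0941  0.2284] F [ 0.9  0.3 -1.1] shift [ 0.0484 -0.0054 -0.0106] rot [-0.007  0.     0.003]
```

Emit:
drive_tool(
  moves=[
    [[0,-0.005,-0.0105,-0.007,0,0,255],[0.015,-0.005,-0.0105,-0.007,0,0,255],[0.03,-0.005,-0.0105,-0.007,0,0,255],[0.045,-0.005,-0.0105,-0.007,0,0,255],[0.05,-0.005,-0.0105,-0.007,0,0,255]],
  ],
)

```text
clock: 25.5
tcp_pos: [0.4453, -0.1042, 0.1768]
orientation: [0.533, -0.466, 0.532, 0.466]
wrist_force: [-0.3, 0.1, -1.5]
finger_gap: 0.0468
```

Run:
```python
from h import *
s=readout.get_state();w=cams.read_camera('wrist'); cv2.imwrite('pics/w16.png',w)
print(proj('wrist',[[.4367,-.1796,.12],[.4266,-.2540,.105],[.4165,-.3283,.075],[.4467,-.1053,.015]],s).round(1))
plan(.4467,-.1053,.138)
```

```text
[[ 250.5   86.2]
 [ 250.9  -54. ]
 [ 251.3 -179.9]
 [ 251.   173.2]]
clock 25.55 gap 0.0465 tcp [ 0.4454 -0.1043  0.1768] F [ 0.2 -1.  -1.8] shift [ 0.0388 -0.0014 -0.0008] rot [0.001 0.001 0.001]
```

View pics/w16.png

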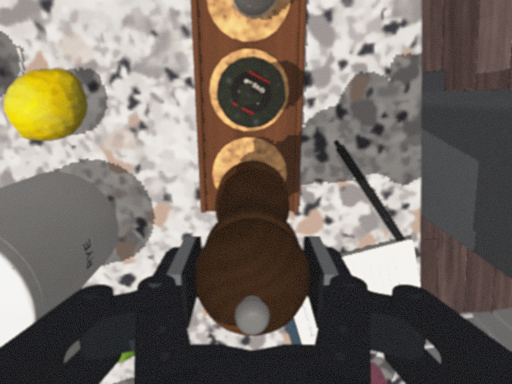

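Emit:
drive_tool(
  moves=[
    [[0.015,-0.001,-0.001,0,0,0,255],[0.03,-0.001,-0.001,0,0,0,255],[0.038,-0.001,-0.001,0,0,0,255],[0.04,-0.001,-0.001,0,0,0,255],[0.04,-0.001,-0.001,0,0,0,255]],
  ],
)

```text
clock: 26.18
tcp_pos: [0.4465, -0.1055, 0.1372]
orientation: [0.533, -0.466, 0.532, 0.465]
wrist_force: [-0.2, 0.7, 1.0]
finger_gap: 0.0466
```

Run:
```python
from h import *
plan(.4467,-.1053,.138)
```

```text
clock 26.18 gap 0.0466 tcp [ 0.4465 -0.1055  0.1372] F [-0.2  0.7  1. ] shift [-0.0008 -0.0002  0.0002] rot [0.001 0.001 0.002]
```

Lower the last millimetre, open and rise.

Emit:
drive_tool(
  moves=[
    [[0.001,0,0,0,0,0,255],[0.001,0,0,0,0,0,170],[0.001,0,0,0,0,0,80],[0.001,0,0,0,0,0,0],[0.001,0,0,0,0,0,0]],
  ],
)

```text
clock: 26.8
tcp_pos: [0.4466, -0.1055, 0.1362]
orientation: [0.533, -0.466, 0.532, 0.465]
wrist_force: [-0.2, -0.6, -0.5]
finger_gap: 0.0855
```

Emit:
drive_tool(
  moves=[
    [[-0.03,0,0,0,0,0,0],[-0.08,0,0,0,0,0,0],[-0.11,0,0.06,0,0,0,0],[-0.11,0,0.12,0,0,0,0],[-0.11,0,0.18,0,0,0,0]],
  ],
)

```text
clock: 27.42
tcp_pos: [0.471, 0.0743, 0.2471]
orientation: [0.534, -0.466, 0.531, 0.464]
wrist_force: [1.4, -0.3, 0.3]
finger_gap: 0.0856
```

Run:
```python
from h import *
s=readout.get_state();w=cams.read_camera('wrist'); cv2.imwrite('pics/w17.png',w)
sc=cams.read_camera('scene');cv2.imwrite('pics/s17.png',cv2.resize(sc[140:270,210:370],None,fx=4.5,fy=4.5,interpolation=cv2.INTER_CUBIC))
t=cams.read_camera('top');cv2.imwrite('pics/t17.png',cv2.resize(t[150:230,200:390],None,fx=4,fy=4,interpolation=cv2.INTER_CUBIC))
print((proj('top',[[.4467,-.1053,.185],[.4367,-.1796,.12],[.4266,-.2540,.105],[.4165,-.3283,.075]])-[200,150])*4)
plan(.44,.1,.25)
```

```text
[[277.63363219  90.65425397]
 [377.27650682 121.03100059]
 [475.98377833 136.19566382]
 [569.2764929  154.7261589 ]]
clock 27.57 gap 0.0851 tcp [0.4702 0.0757 0.2462] F [ 0.5 -0.2  0.3] shift [-0.0039  0.033   0.0203] rot [0.007 0.001 0.002]
```

View pics/s17.png

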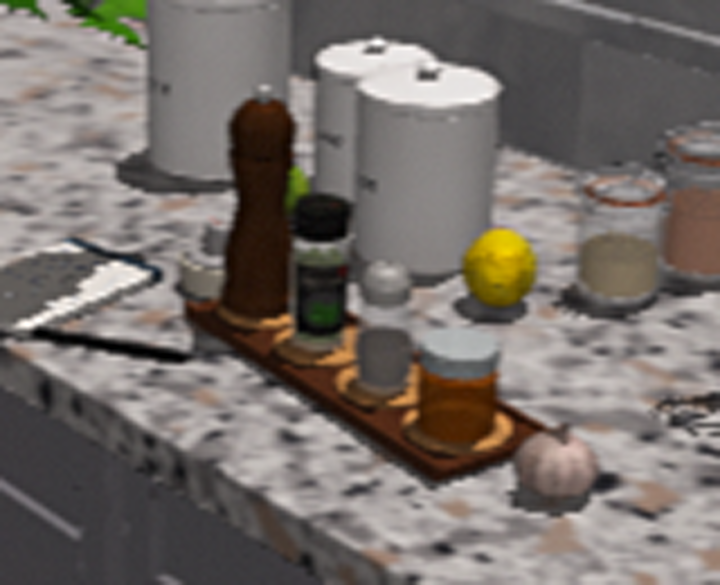

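View pics/t17.png

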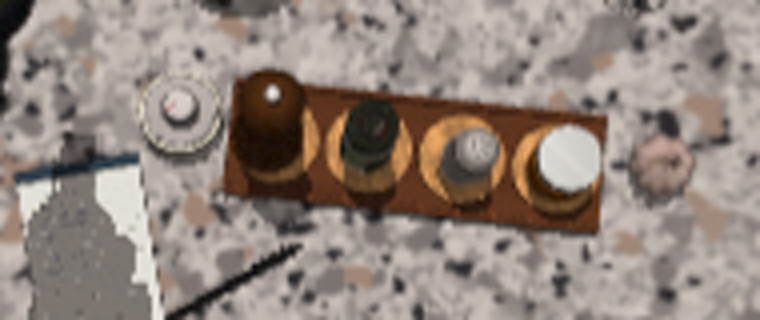

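Run:
```python
from h import *
sc=cams.read_camera('scene'); tp=cams.read_camera('top')
M={'mill':(.4467,-.1053,.029,.17),'spice':(.4367,-.1796,.0205,.105),'salt':(.4266,-.2540,.022,.07),'low':(.4165,-.3283,.026,.04),'mat3':(.4266,-.2540,.035,0),'mat4':(.4165,-.3283,.035,0)}
a=np.linspace(0,2*np.pi,60)
for nm,im,x0,y0,w,h,f in [('scene',sc,270,170,80,75,8),('top',tp,255,160,105,50,7)]:
    c=cv2.resize(im[y0:y0+h,x0:x0+w],None,fx=f,fy=f,interpolation=cv2.INTER_CUBIC)
    for k,(x,y,r,hh) in M.items():
        for z in {.015,.015+hh}:
            P=np.stack([x+r*np.cos(a),y+r*np.sin(a),0*a+z],1)
            p=((proj(nm,P)-[x0,y0]+.5)*f).astype(int)
            cv2.polylines(c,[p],True,(0,255,0) if k!='mat3' and k!='mat4' else (255,0,0),1)
    cv2.imwrite(f'pics/ov_{nm}.png',c)
```

```text
(no output)
```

View pics/ov_scene.png

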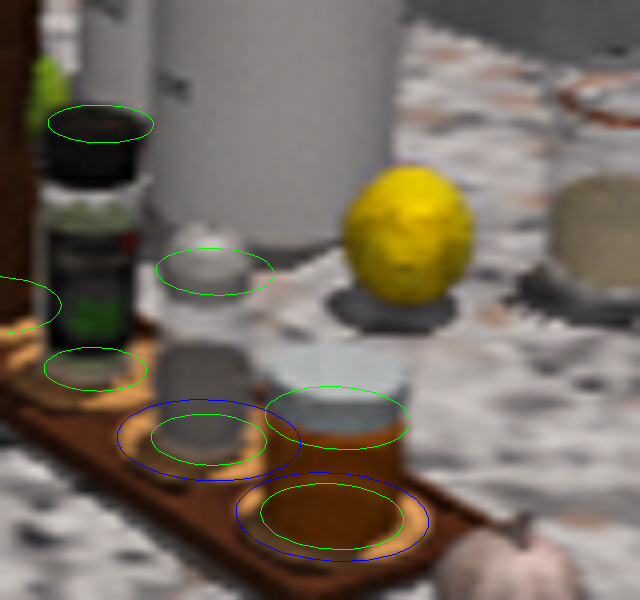

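View pics/ov_top.png

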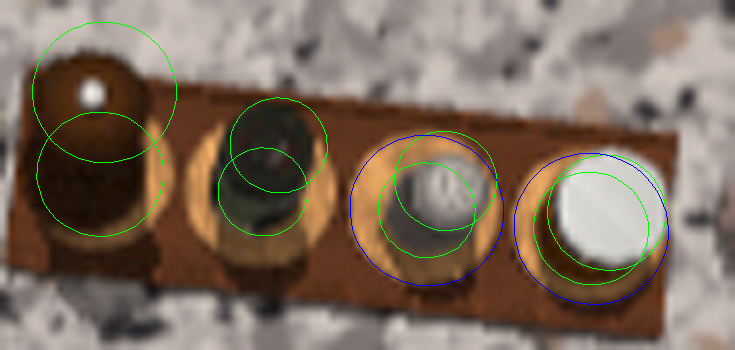

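Run:
```python
from h import *
s=readout.get_state(); print(s['clock'],np.abs(s['qvel']).max(),s['wrist_force']); print(env.hand_in())
```

```text
27.675 0.039258562171594714 [-0.142151    0.59370202 -1.39809976]
the job is handed in; nothing more can be done
None
```

I placed all four containers and handed the job in at 27.7 s of the 102 s allowed; no verdict was reported. From the timer's end to the garlic's end, the pepper mill is on mat_1, the spice jar on mat_2, the salt shaker on mat_3 and the low jar on mat_4. I left the pink look-alike jar and the right-hand set by the oil bottle alone.

**Last checks:** In the scene and top pictures all four stand upright on their mats. The timer and the garlic look unmoved, judged by eye only. The gripper was open and well clear, with only small wrist forces.

| Container | Offset from mat centre, top and scene pictures |
|---|---|
| Spice jar | about 1–3 mm |
| Low jar | about 3–4 mm |
| Pepper mill | about 4 mm |
| Salt shaker | about 8 mm at the cap, 5 mm or less at the base |

**Where checks disagreed or fell short:**
- **Salt shaker offset:** the two pictures differ slightly. I read it as its expected lean, within tolerance.
- **Salt shaker grip:** the fingers closed to about 39.5 mm on a body listed as 44 mm, but the shaker held securely.
- **Wrist camera:** it read about 3 mm off in x compared with the other measurements.
- **Plant at the spice jar:** leaves came into the wrist view on the first approach. I turned the gripper half round and saw no contact force.

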